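Work the drying wedge out from under a contact grill's lid and snap the lid shut

ROBOT

A 7-joint arm with a two-finger parallel gripper is mounted at the origin on a cart in front of the work surface, level with it; the furniture and walls round the work are solid. World frame = base frame: x ahead of the robot, y to its left, z up, the work surface at z = 0. Lengths are in mm, angles in rad, forces in N, time in s.
With the tool pointing down it reaches from about 350 to 900 mm from the base axis. Payload 8.1 kg.
Tool frame: the origin (TCP) lies midway between the tips of the shut fingers; the grasp point (between the pads) lies behind it (manip.grip_point_offset is the z of the grasp point in the tool frame, in mm); z points along the fingers, y is the line along which they close (so a half turn about z gives the same grasp; the last joint's range is limited). The gripper opens to 85 mm and grips with 20 to 120 N. Pads are 22 mm wide; open, the fingers measure 114 mm over their backs; the gripper's body (76 mm by 85 mm) begins 54 mm behind the grasp point. The pads swing forward as they close: fully open they stand 13 mm farther back than shut.
Start: joints at [-1.336, 0.434, 0.025, 1.573, -0.012, 1.134, -0.075], TCP at [207.16, 589.683, 231.323] pointing down, gripper open.
Joint ranges: [-2.62, 2.62], [-0.44, 2.09], [-1.27, 1.32], [0.08, 2.57], [-1.32, 4.46], [0.12, 2], [-2.74, 2.74]. Speed limits (rad/s): [2.22, 2.22, 3.01, 3.01, 3.14, 3.14, 3.14].

INTERFACE

Orientations are given as a unit quaternion [x, y, z, w].
In Python, from station import manip gives the robot as it stands. The module is installed in compiled form; this text tells all that it offers.
- The arm moves only by the shell command python3 -m inch 'ROWS' [FORCE]. ROWS is JSON, a list of rows, each an object with "delta_pos": the shift along the tool's x, y, z in m, a list of three; "dr": the turn, a rotation vector about the tool's x, y, z in rad, a list of three; "jaw": the finger opening in m, from 0 to 0.0854. A call has exactly 8 rows; each row shifts and turns the commanded pose from where the row before left it, along the tool's axes as they then stand; what a row does not reach is not made up. A row lasts 1/10 s, in which the tool goes at most 50 mm and 8.59 degrees, less where a joint would pass 70% of its speed; a pose out of reach is approached as far as the arm can. A call is refused whole if a number of a shift passes 0.05 or a number of a turn 0.15, either way. A call with a gripper value outside its range is refused whole. The fingers move at their own pace and stop on an object; FORCE is the grip in N (left out, the last holds). Time passes only in rows, so rows that do not move let the fingers close, or fill a call up. It gives the time, the measured TCP pose, the force, the opening and the grip force at its end, in the units of the state.
- manip.observe(): the state, without advancing time (a new reading comes with each control period).
- manip.camera(name): name is "side" or "top" or "wrist"; returns a dict with "color" (480x640x3 uint8, red, green, blue), "intrinsics" (3x3 intrinsics, pixels), "position" and "orientation" of the camera in the world. Camera axes: x right, y down, z forward; pixel columns grow to the right and rows downward; lengths in mm; the calibration is good to about 2 mm. A picture is of the moment at which its call begins. There is no depth.
- manip.sign_off(): hands the job in; it is judged then, once.
The state is a dict: "time": time; "joint_pos": joint angles; "qvel": joint speeds; "joint_torque": joint torques, N m; "ee_pos": TCP position; "orientation": TCP orientation; "ft_force": force on the tool from outside, world axes, zero at the start; "moment": the same for the moment, N m; "gripper_width": finger opening in mm; "grip_force": force on a finger pad.
Only numpy, scipy, OpenCV 4.12 (cv2) and the standard library are available. Lean on these libraries where they do the work, as an engineer would, in place of code of your own. Each camera call takes 0.05 s, during which the arm holds its last target. There are 200 camera calls.

TASK

The washed contact grill stands ajar on a wooden wedge to dry. Work the wedge straight back out from under the heavy lid in small tugs of about a centimetre, letting wedge and lid stand still for half a second after each, so that the lid comes down step by step and never drops, and lay the wedge on the worktop clear of the grill. Then press the lid down until its catches snap and it is fully shut, without shoving the grill about or disturbing the jam jar, mug and teaspoon.

Things in the scene. Friction and masses are not known exactly. Their poses are not given: they have to be found in the camera images.
- grill: contact grill on rubber feet, 232 mm deep, 290 wide, base 3.2 kg, lid hinged along its back. Origin on the worktop under its centre; +x to its back, y along its width, z up. Base front face at x = -110 mm (a dial there, z = 34, y = -98 mm, stands out 14 mm); hinge axis at x = 115, z = 90 mm. Its ribbed lower plate is level, top at z = 70 mm.
- lid: its lid, a steel slab of about 2 kg, 215 mm deep, 280 wide, 29 thick. Origin: middle of its front lower edge, which lies on the wedge some 20 mm above the lower plate and sinks 2.3 mm per 10 mm of wedge travel, until 10 mm above the plate the lid rests ajar on two sprung catches and the wedge is loose. Pressed near this edge with 10 to 18 N it snaps past them and stays shut, 1 mm above the plate.
- lid_rim (a point): point on the lid's flat top, 20 mm behind the middle of its front edge: press here with closed fingertips. 100 mm above the worktop when shut, 109 ajar, 120 at the start. 62 mm behind the front edge a black handle bar, 144 mm along y, stands 48 mm above the lid. Wall cabinets hang overhead from x = 0.65 m on, 0.44 m above the worktop: lean the wrist back.
- wedge: wooden wedge, 120 mm long (x), 34 wide (y), 60 g, 32 high at its butt (x = -60 mm), sloping evenly to 4 at its tip (x = 60 mm). Origin at the centre of its flat underside, z up. It lies on the grill's lower plate, tip 70 to 76 mm in under the lid's edge, within 90 mm of the middle; the butt sticks out in front. Drawn out towards the grill's -x with 5 to 20 N.
- jam_jar: jam jar with a pale lid, 68 mm wide, 84 mm tall, standing right of the grill; origin at the centre of its underside. Leave it alone.
- mug: dark tapered mug, 86 mm across, 101 mm tall, right of the grill; origin at the centre of its underside. Leave it alone.
- teaspoon: steel teaspoon, 130 mm long, lying on the worktop nearer the robot, right of the grill's front; origin at its middle. Leave it alone.

How it is judged (in metres and radians):
On the way, in this order (a step that is already met when the one before it is completed fails the run):
1. after a tug or two the wedge stands still and the lid stands on it, its front edge 15.5 to 19 mm above the lower plate (z of lid in the frame of grill between 0.0855 and 0.089 m and linear speed of wedge below 0.006 m/s), for 0.25 s.
2. after a further tug or two the wedge stands still again with the lid on it, its front edge 11 to 15 mm above the lower plate (z of lid in the frame of grill between 0.081 and 0.085 m and linear speed of wedge below 0.006 m/s), for 0.25 s.
3. the wedge lies on the worktop, let go, and the lid is still ajar on its catches (height (world z) of wedge below 0.03 m and contact force between wedge and grill below 0.05 N and contact force between wedge and the fingers below 0.05 N and linear speed of wedge below 0.02 m/s and z of lid in the frame of grill above 0.0755 m), for 0.2 s.
At the end, for the whole second after the job is handed in: The lid is shut (its front edge within 3 mm of the lower plate; 1 mm when fully home) and the wedge lies at rest on the worktop, not touching the grill (z of lid in the frame of grill below 0.073 m and height (world z) of wedge between -0.01 and 0.03 m and contact force between wedge and grill below 0.05 N and linear speed of wedge below 0.02 m/s).
It fails at once if the lid drops (moves faster than 0.13 m/s while it is above its catches) (linear speed of lid above 0.13 m/s and z of lid in the frame of grill above 0.0815 m).
It fails at once if the grill is shoved more than 30 mm (distance of grill from where it was at the start of the episode above 0.03 m).
It fails at once if the jam jar is moved more than 30 mm (distance of jam_jar from where it was at the start of the episode above 0.03 m).
It fails at once if the mug is moved more than 30 mm (distance of mug from where it was at the start of the episode above 0.03 m).
It fails at once if the teaspoon is moved more than 30 mm (distance of teaspoon from where it was at the start of the episode above 0.03 m).
It also fails if it takes over 54 s, if anything falls off the work surface, if the arm or the gripper's body presses on something with over 40 N, if the wrist force passes 120 N, or if a joint passes its speed limit or range.

## Working session

There is one attempt and no reset: what is moved stays moved. The work goes in short steps, Python scripts to look and compute and a shell command to move; the robot and the scene stay as the last step left them, time stands still between calls to the robot, and variables do not carry over. Pictures are saved under pics/ and viewed, at most 10 in all, crops included, and the job is handed in when it is done.

```bash
mkdir -p pics; python3 - <<'E'
from station import manip
import cv2
for n in("top","side"):
    c=manip.camera(n); cv2.imwrite(f"pics/{n}0.png",c["color"][:,:,::-1]); print(n,c["intrinsics"].tolist() if hasattr(c["intrinsics"],'tolist') else c["intrinsics"],c["position"],c["orientation"])
s=manip.observe(); print(s, manip.grip_point_offset)
E
```

```text
top [[591.6310364206813, 0.0, 316.84467024769947], [0.0, 591.6310364206813, 236.0373943194824], [0.0, 0.0, 1.0]] [ 327.21342525   61.32168684 1028.74536614] [-0.68032484  0.7251721  -0.0763014   0.07390291]
side [[459.37225050527985, 0.0, 312.5795402644419], [0.0, 459.37225050527985, 242.7823753138816], [0.0, 0.0, 1.0]] [ 291.16541752 -611.05039799  533.36540567] [ 0.8585019  -0.16159223  0.08932066 -0.4784185 ]
{'time': 0.1, 'joint_pos': array([-1.3355753 ,  0.43514985,  0.02496177,  1.5740014 , -0.01159073,
        1.13399244, -0.0751103 ]), 'qvel': array([-0.00019568, -0.00092937,  0.00027614, -0.00486571, -0.0016053 ,
        0.00085483,  0.00118302]), 'joint_torque': array([ 3.43474108e-03, -6.71753669e+01,  1.02813497e+00, -3.16901314e+01,
        1.56918674e-02,  7.25971171e-03, -4.25055941e-05]), 'ee_pos': array([207.04202288, 589.235174  , 230.60827259]), 'orientation': array([ 1.68140469e-01,  9.85762795e-01, -7.01135305e-04, -5.28585727e-05]), 'ft_force': array([-0.1812496 ,  0.87500288,  0.46481738]), 'moment': array([ 0.00276615,  0.01284944, -0.00287644]), 'grip_force': 0.0, 'gripper_width': 85.61285665082185} -18.700000000000003
```

View pics/top0.png

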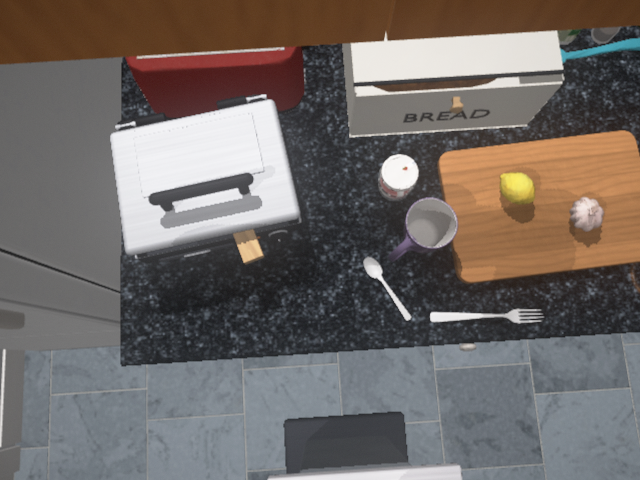

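View pics/side0.png

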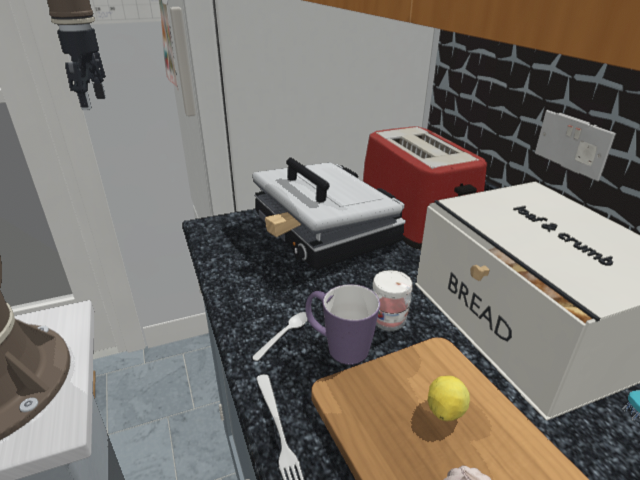

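The top view shows the grill at about (205,175), with the wedge butt sticking out at about (250,248). The jar is at (398,177), the mug at (430,225) and the spoon at (387,288). I'll enlarge the grill.

```bash
python3 - <<'E'
import cv2
im=cv2.imread("pics/top0.png")[90:270,105:315]
cv2.imwrite("pics/crop0.png",cv2.resize(im,None,fx=3.3,fy=3.3,interpolation=cv2.INTER_CUBIC))
im=cv2.imread("pics/side0.png")[150:270,240:420]
cv2.imwrite("pics/crop1.png",cv2.resize(im,None,fx=4.4,fy=4.4,interpolation=cv2.INTER_CUBIC))
E
```

```text
(no output)
```

View pics/crop0.png

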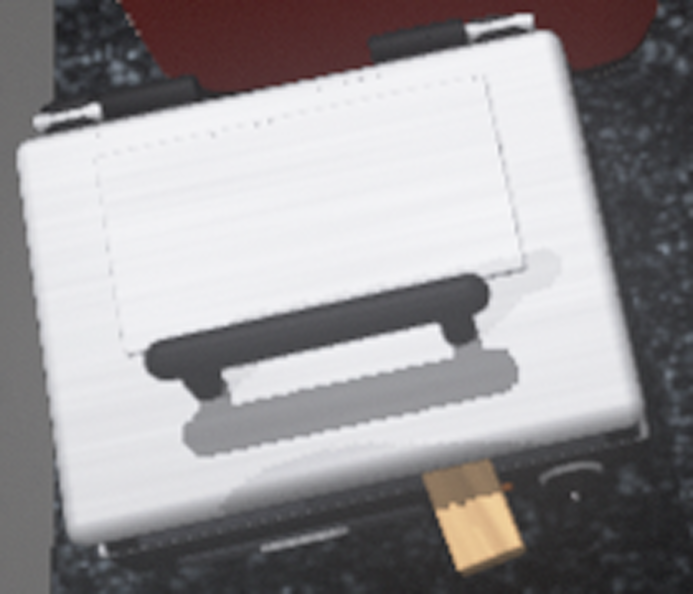

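View pics/crop1.png

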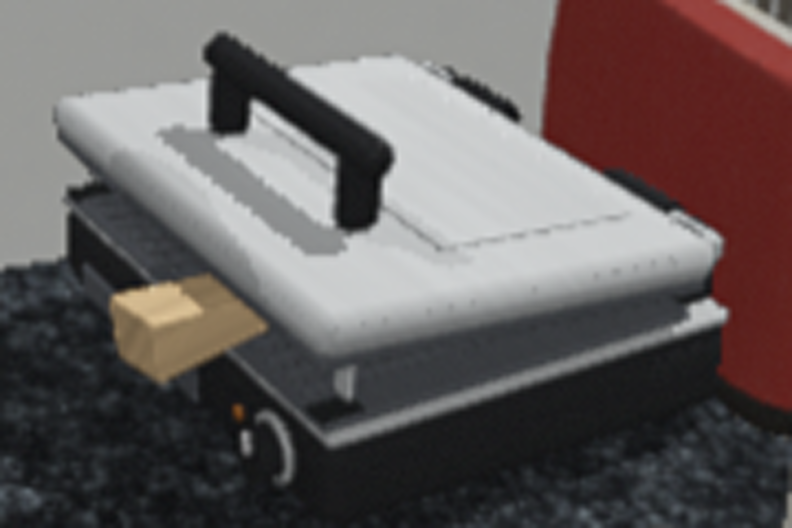

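The top crop shows the lid corners at (70,543), (645,425), (560,35) and (20,145). The wedge's butt edge runs from (460,568) to (521,546). In the side crop the butt face spans (112,300) to (165,380). I'll convert these to world positions.

```bash
cat > h.py <<'E'
import numpy as np
from scipy.spatial.transform import Rotation as R
K=np.array([[591.631,0,316.8447],[0,591.631,236.0374],[0,0,1]]);P=np.array([327.213,61.322,1028.745]);Q=R.from_quat([-0.68032484,0.7251721,-0.0763014,0.07390291])
Ks=np.array([[459.372,0,312.58],[0,459.372,242.782],[0,0,1]]);Ps=np.array([291.165,-611.05,533.365]);Qs=R.from_quat([0.8585019,-0.16159223,0.08932066,-0.4784185])
def w(u,v,z,K=K,P=P,Q=Q):
    d=Q.apply(np.linalg.solve(K,[u,v,1.])); return P+d*(z-P[2])/d[2]
def ct(u,v,z): return w(105+u/3.3,90+v/3.3,z)
def cs(u,v,z): return w(240+u/4.4,150+v/4.4,z,Ks,Ps,Qs)
E
python3 - <<'E'
from h import *
np.set_printoptions(precision=1,suppress=True)
c=[ct(*p,112) for p in((70,543),(645,425),(560,35),(20,145))];print(np.array(c))
for a,b in((0,1),(1,2),(2,3),(3,0)):
    d=c[b]-c[a];print(np.linalg.norm(d),np.degrees(np.arctan2(d[1],d[0])))
h=[ct(150,362,163),ct(485,290,163)];print('handle',h,np.degrees(np.arctan2(*(h[0]-h[1])[1::-1])))
print('wedge top',ct(460,566,102),ct(521,543,102),'under lid',ct(425,472,93),ct(493,458,93))
print('side butt L top',cs(112,300,102),'R top',cs(150,320,102),'R bottom',cs(165,381,70),cs(112,330,70))
print('jar',w(398,165,84),'mug',w(431,218,101),'spoon',w(387,288,3))
E
```

```text
[[514.6 353.6 112. ]
 [554.9  76.2 112. ]
 [760.3 107.4 112. ]
 [718.7 379.5 112. ]]
280.3858506265932 -81.73669518361984
207.7682177870029 8.637404109753044
275.31431616250063 98.68225809595165
205.78434576999797 -172.77314653391363
handle [array([586.7, 301. , 163. ]), array([611.3, 145.7, 163. ])] 99.02747680393595
wedge top [493.3 169.2 102. ] [502.7 139.4 102. ] under lid [542.8 185.7  93. ] [547.7 152.   93. ]
side butt L top [491.  157.3 102. ] R top [501.3 133.7 102. ] R bottom [506.7 133.3  70. ] [497.7 186.3  70. ]
jar [644.  -91.9  84. ] mug [ 545.4 -134.   101. ] spoon [448.5 -65.2   3. ]
```

```bash
cat >> h.py <<'E'
def rel(x,y,z,yaw=None):
    "displacement to a world target in tool axes (mm), plus state"
    from station import manip
    s=manip.observe(); r=R.from_quat(s["orientation"]); np.set_printoptions(precision=3,suppress=True)
    M=r.as_matrix(); print("t",s["time"],"tcp",s["ee_pos"],"yline",np.degrees(np.arctan2(M[1,1],M[0,1])),"F",s["ft_force"],"w",s["gripper_width"],"g",s["grip_force"])
    print("rel tool",r.inv().apply(np.array([x,y,z])-s["ee_pos"]))
E
python3 -m inch '[{"delta_pos":[0,0,0],"dr":[0,0,-0.128],"jaw":0.065},{"delta_pos":[0,0,0],"dr":[0,0,-0.128],"jaw":0.065},{"delta_pos":[0,0,0],"dr":[0,0,-0.128],"jaw":0.065},{"delta_pos":[0,0,0],"dr":[0,0,-0.128],"jaw":0.065},{"delta_pos":[0,0,0],"dr":[0,0,-0.130],"jaw":0.065},{"delta_pos":[-0.007,-0.02,0],"dr":[0,0,0],"jaw":0.065},{"delta_pos":[-0.0147,-0.045,0],"dr":[0,0,0],"jaw":0.065},{"delta_pos":[-0.0147,-0.045,0],"dr":[0,0,0],"jaw":0.065}]'
python3 -m inch '[{"delta_pos":[-0.0147,-0.045,0],"dr":[0,0,0],"jaw":0.065},{"delta_pos":[-0.0147,-0.045,0],"dr":[0,0,0],"jaw":0.065},{"delta_pos":[-0.0147,-0.045,0],"dr":[0,0,0],"jaw":0.065},{"delta_pos":[-0.0147,-0.045,0],"dr":[0,0,0],"jaw":0.065},{"delta_pos":[-0.0147,-0.045,0],"dr":[0,0,0],"jaw":0.065},{"delta_pos":[-0.0147,-0.045,0],"dr":[0,0,0],"jaw":0.065},{"delta_pos":[-0.0147,-0.045,0],"dr":[0,0,0],"jaw":0.065},{"delta_pos":[-0.0147,-0.045,0],"dr":[0,0,0],"jaw":0.065}]'
python3 -c "
from h import *
rel(512,158.5,150)
print('edge',w(250,351,0))"
```

```text
time: 0.9
ee_pos: [274.8, 494.6, 230.6]
orientation: [-0.152, 0.988, -0.0, -0.0]
ft_force: [1.9, -0.0, -0.3]
gripper_width: 64.6
grip_force: 0.0
time: 1.7
ee_pos: [495.5, 185.5, 231.2]
orientation: [-0.152, 0.988, -0.0, -0.0]
ft_force: [0.4, 1.8, 0.1]
gripper_width: 65.1
grip_force: 0.0
t 1.7 tcp [495.469 185.536 231.204] yline 107.43121355860474 F [0.394 1.753 0.138] w 65.1188814995589 g 0.0
rel tool [ -7.691 -30.747  81.202]
edge [356.139 177.35    0.   ]
```

```bash
python3 -m inch '[{"delta_pos":[-0.004,-0.015,0],"dr":[0,0,0],"jaw":0.065},{"delta_pos":[-0.004,-0.012,0.015],"dr":[0,0,0],"jaw":0.065},{"delta_pos":[0,0,0.02],"dr":[0,0,0],"jaw":0.065},{"delta_pos":[0,0,0.02],"dr":[0,0,0],"jaw":0.065},{"delta_pos":[0,0,0.01],"dr":[0,0,0],"jaw":0.065},{"delta_pos":[0,0,0],"dr":[0,0,0],"jaw":0.065},{"delta_pos":[0,0,0],"dr":[0,0,0],"jaw":0.065},{"delta_pos":[0,0,0],"dr":[0,0,0],"jaw":0.065}]'
python3 - <<'E'
from h import *
from station import manip
import cv2
rel(512,158.5,74)
c=manip.camera("wrist"); cv2.imwrite("pics/w1.png",c["color"][:,:,::-1]); print(c["intrinsics"].tolist(),c["position"].tolist(),c["orientation"].tolist())
E
```

```text
time: 2.5
ee_pos: [511.1, 164.3, 167.3]
orientation: [-0.152, 0.988, 0.0, 0.001]
ft_force: [-0.5, 0.2, -0.1]
gripper_width: 65.3
grip_force: 0.0
t 2.5 tcp [511.101 164.333 167.269] yline 107.43315744048927 F [-0.515  0.165 -0.096] w 65.30937497325989 g 0.0
rel tool [ 1.032 -5.854 93.266]
[[420.03230310676497, 0.0, 320.6549314430994], [0.0, 420.03230310676497, 243.446210107038], [0.0, 0.0, 1.0]] [446.8567875337373, 145.3475506067125, 309.2677858777455] [0.5865602158776408, 0.7988767175006665, 0.10766301517391627, 0.07843327449875304]
```

View pics/w1.png

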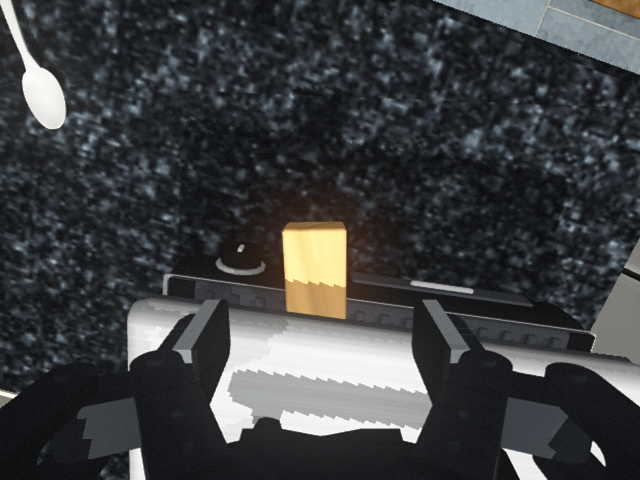

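The wrist view shows the wedge's butt top edge from (284,231) to (346,229), its sides running vertically, so the fingers are aligned with it. The lid edge crosses at about v=317.

```bash
python3 - <<'E'
from h import *
K2=np.array([[420.032,0,320.655],[0,420.032,243.446],[0,0,1]]);P2=np.array([446.857,145.3476,309.268]);Q2=R.from_quat([0.58656,0.798877,0.107663,0.0784333])
f=lambda u,v,z:w(u,v,z,K2,P2,Q2)
a,b=f(284,231,102),f(346,229,102);print(a,b,(a+b)/2,np.degrees(np.arctan2(*(a-b)[1::-1])))
l,r=f(286,312,93.5),f(346,318,93.5);print(l,r)
for p,q in((130,300),(565,352)),: print(f(*p,105),f(*q,105))
m=(a+b)/2;
for k in(13,15,17): print(k,m+k*np.array([.954,.300,0]))
rel(*(m+16*np.array([.954,.3,0]))[:2],74)
E
```

```text
[500.24876243 142.83113948 102.        ] [489.8398709  172.52390534 102.        ] [495.04431666 157.67752241 102.        ] -70.68172605941736
[546.73015705 156.68330022  93.5       ] [540.18399896 189.74831891  93.5       ]
[559.2788264   76.29718396 105.        ] [518.73455374 307.18117441 105.        ]
13 [507.44631666 161.57752241 102.        ]
15 [509.35431666 162.17752241 102.        ]
17 [511.26231666 162.77752241 102.        ]
t 2.55 tcp [511.093 164.33  167.27 ] yline 107.43574075997915 F [ 0.455  0.068 -0.996] w 65.15735584596702 g 0.0
rel tool [ 1.456 -1.551 93.268]
```

```bash
python3 -m inch '[{"delta_pos":[0.001,-0.0015,0.02],"dr":[0,0,0],"jaw":0.065},{"delta_pos":[0,0,0.02],"dr":[0,0,0],"jaw":0.065},{"delta_pos":[0,0,0.02],"dr":[0,0,0],"jaw":0.065},{"delta_pos":[0,0,0.02],"dr":[0,0,0],"jaw":0.065},{"delta_pos":[0,0,0.008],"dr":[0,0,0],"jaw":0.065},{"delta_pos":[0,0,0.005],"dr":[0,0,0],"jaw":0.065},{"delta_pos":[0,0,0],"dr":[0,0,0],"jaw":0.065},{"delta_pos":[0,0,0],"dr":[0,0,0],"jaw":0.065}]'
python3 -m inch '[{"delta_pos":[0,0,0],"dr":[0,0,0],"jaw":0.045},{"delta_pos":[0,0,0],"dr":[0,0,0],"jaw":0.04},{"delta_pos":[0,0,0],"dr":[0,0,0],"jaw":0.035},{"delta_pos":[0,0,0],"dr":[0,0,0],"jaw":0.02},{"delta_pos":[0,0,0],"dr":[0,0,0],"jaw":0.02},{"delta_pos":[0,0,0],"dr":[0,0,0],"jaw":0.02},{"delta_pos":[0,0,0],"dr":[0,0,0],"jaw":0.02},{"delta_pos":[0,0,0],"dr":[0,0,0],"jaw":0.02}]' 60
```

```text
time: 3.35
ee_pos: [510.6, 162.5, 74.1]
orientation: [-0.151, 0.988, 0.0, 0.001]
ft_force: [-0.7, -0.5, -0.2]
gripper_width: 65.1
grip_force: 0.0
time: 4.15
ee_pos: [510.2, 162.0, 73.7]
orientation: [-0.151, 0.988, -0.0, 0.0]
ft_force: [-1.1, -2.5, 5.7]
gripper_width: 32.7
grip_force: 60.6
```

```bash
python3 -m inch '[{"delta_pos":[0.0033,0.0005,0],"dr":[0,0,0],"jaw":0.02},{"delta_pos":[0.0033,0.0005,0],"dr":[0,0,0],"jaw":0.02},{"delta_pos":[0.0033,0.0005,0],"dr":[0,0,0],"jaw":0.02},{"delta_pos":[0,0,0],"dr":[0,0,0],"jaw":0.02},{"delta_pos":[0,0,0],"dr":[0,0,0],"jaw":0.02},{"delta_pos":[0,0,0],"dr":[0,0,0],"jaw":0.02},{"delta_pos":[0,0,0],"dr":[0,0,0],"jaw":0.02},{"delta_pos":[0,0,0],"dr":[0,0,0],"jaw":0.02}]'
```

```text
time: 4.95
ee_pos: [499.2, 160.7, 73.0]
orientation: [-0.152, 0.988, -0.0, -0.001]
ft_force: [-1.3, 0.9, -3.1]
gripper_width: 32.8
grip_force: 59.9
```

```bash
python3 - <<'E'
from station import manip
import cv2,numpy as np
c=manip.camera("side")["color"][:,:,::-1]; cv2.imwrite("pics/side1.png",c)
a=cv2.imread("pics/side0.png")[150:270,240:420]; b=c[150:270,240:420]
cv2.imwrite("pics/cmp1.png",np.vstack([cv2.resize(i,None,fx=2.5,fy=2.5,interpolation=cv2.INTER_CUBIC) for i in(a,b)]))
E
```

```text
(no output)
```

View pics/cmp1.png

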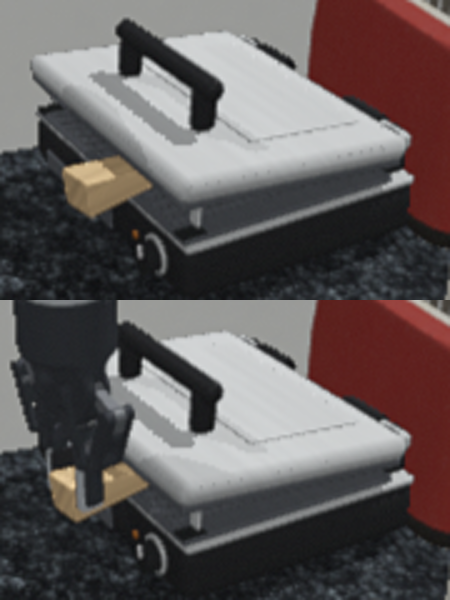

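The wedge came along about 11 mm, the lid is slightly lower and the grill hasn't moved. I'll make two more tugs.

```bash
for i in 1; do python3 -m inch '[{"delta_pos":[0.0033,0.0005,0],"dr":[0,0,0],"jaw":0.02},{"delta_pos":[0.0033,0.0005,0],"dr":[0,0,0],"jaw":0.02},{"delta_pos":[0.0033,0.0005,0],"dr":[0,0,0],"jaw":0.02},{"delta_pos":[0,0,0],"dr":[0,0,0],"jaw":0.02},{"delta_pos":[0,0,0],"dr":[0,0,0],"jaw":0.02},{"delta_pos":[0,0,0],"dr":[0,0,0],"jaw":0.02},{"delta_pos":[0,0,0],"dr":[0,0,0],"jaw":0.02},{"delta_pos":[0,0,0],"dr":[0,0,0],"jaw":0.02}]'; done
python3 -m inch '[{"delta_pos":[0.0033,0.0005,0],"dr":[0,0,0],"jaw":0.02},{"delta_pos":[0.0033,0.0005,0],"dr":[0,0,0],"jaw":0.02},{"delta_pos":[0.0033,0.0005,0],"dr":[0,0,0],"jaw":0.02},{"delta_pos":[0,0,0],"dr":[0,0,0],"jaw":0.02},{"delta_pos":[0,0,0],"dr":[0,0,0],"jaw":0.02},{"delta_pos":[0,0,0],"dr":[0,0,0],"jaw":0.02},{"delta_pos":[0,0,0],"dr":[0,0,0],"jaw":0.02},{"delta_pos":[0,0,0],"dr":[0,0,0],"jaw":0.02}]'
python3 - <<'E'
from station import manip
import cv2,numpy as np
c=manip.camera("side")["color"][:,:,::-1]; cv2.imwrite("pics/side3.png",c)
f=lambda n:cv2.imread(n)[150:270,240:420]
for n in(1,3):
    # vertical shift of the handle patch and base patch vs side0
    a=cv2.cvtColor(cv2.imread("pics/side0.png"),6).astype('f4');b=cv2.cvtColor(cv2.imread(f"pics/side{n}.png"),6).astype('f4')
    for nm,(x0,x1,y0,y1) in dict(handle=(300,334,165,205),base=(300,405,220,265)).items():
        print(n,nm,cv2.phaseCorrelate(a[y0:y1,x0:x1].copy(),b[y0:y1,x0:x1].copy(),cv2.createHanningWindow((x1-x0,y1-y0),cv2.CV_32F)))
E
```

```text
time: 5.8
ee_pos: [489.2, 158.7, 72.9]
orientation: [-0.151, 0.988, -0.0, -0.001]
ft_force: [-4.1, -2.7, -8.0]
gripper_width: 32.8
grip_force: 60.6
time: 6.6
ee_pos: [480.0, 157.9, 73.3]
orientation: [-0.152, 0.988, 0.0, -0.0]
ft_force: [-2.6, 1.9, -4.9]
gripper_width: 33.1
grip_force: 60.9
1 handle ((-0.40900763725773004, 0.6853228197418204), 0.9606882131761975)
1 base ((0.05127631662342225, 0.9131119864985138), 0.9686239564369735)
3 handle ((-0.9540650274777427, 2.0979853735089087), 1.0510420011149513)
3 base ((0.2469227326187422, 1.0663457360998159), 0.700003497590744)
```

Handle shift of 2.1 px means the edge has sunk about 7 mm, to about 13 mm above the plate. Two more tugs, then draw it out.

```bash
python3 -m inch '[{"delta_pos":[0.0033,0.0005,0],"dr":[0,0,0],"jaw":0.02},{"delta_pos":[0.0033,0.0005,0],"dr":[0,0,0],"jaw":0.02},{"delta_pos":[0.0033,0.0005,0],"dr":[0,0,0],"jaw":0.02},{"delta_pos":[0,0,0],"dr":[0,0,0],"jaw":0.02},{"delta_pos":[0,0,0],"dr":[0,0,0],"jaw":0.02},{"delta_pos":[0,0,0],"dr":[0,0,0],"jaw":0.02},{"delta_pos":[0,0,0],"dr":[0,0,0],"jaw":0.02},{"delta_pos":[0,0,0],"dr":[0,0,0],"jaw":0.02}]'
python3 -m inch '[{"delta_pos":[0.0033,0.0005,0],"dr":[0,0,0],"jaw":0.02},{"delta_pos":[0.0033,0.0005,0],"dr":[0,0,0],"jaw":0.02},{"delta_pos":[0.0033,0.0005,0],"dr":[0,0,0],"jaw":0.02},{"delta_pos":[0,0,0],"dr":[0,0,0],"jaw":0.02},{"delta_pos":[0,0,0],"dr":[0,0,0],"jaw":0.02},{"delta_pos":[0,0,0],"dr":[0,0,0],"jaw":0.02},{"delta_pos":[0,0,0],"dr":[0,0,0],"jaw":0.02},{"delta_pos":[0,0,0],"dr":[0,0,0],"jaw":0.02}]'
python3 -m inch '[{"delta_pos":[0.0033,0.0005,0],"dr":[0,0,0],"jaw":0.02},{"delta_pos":[0.0033,0.0005,0],"dr":[0,0,0],"jaw":0.02},{"delta_pos":[0.0033,0.0005,0],"dr":[0,0,0],"jaw":0.02},{"delta_pos":[0,0,0],"dr":[0,0,0],"jaw":0.02},{"delta_pos":[0,0,0],"dr":[0,0,0],"jaw":0.02},{"delta_pos":[0,0,0],"dr":[0,0,0],"jaw":0.02},{"delta_pos":[0,0,0],"dr":[0,0,0],"jaw":0.02},{"delta_pos":[0,0,0],"dr":[0,0,0],"jaw":0.02}]'
```

```text
time: 7.45
ee_pos: [470.0, 155.9, 73.2]
orientation: [-0.151, 0.988, -0.0, -0.0]
ft_force: [-1.0, -1.3, -6.8]
gripper_width: 32.8
grip_force: 60.7
time: 8.25
ee_pos: [460.6, 154.7, 73.4]
orientation: [-0.151, 0.988, 0.0, 0.0]
ft_force: [-0.5, 0.6, -2.3]
gripper_width: 32.8
grip_force: 61.2
time: 9.05
ee_pos: [450.8, 153.1, 73.3]
orientation: [-0.151, 0.988, 0.0, 0.0]
ft_force: [-0.2, -0.5, -0.8]
gripper_width: 32.5
grip_force: 61.4
```

```bash
python3 -m inch '[{"delta_pos":[0.007,0.001,0],"dr":[0,0,0],"jaw":0.02},{"delta_pos":[0.009,0.0013,-0.0005],"dr":[0,0,0],"jaw":0.02},{"delta_pos":[0.009,0.0013,-0.0005],"dr":[0,0,0],"jaw":0.02},{"delta_pos":[0.009,0.0013,-0.0005],"dr":[0,0,0],"jaw":0.02},{"delta_pos":[0.009,0.0013,0],"dr":[0,0,0],"jaw":0.02},{"delta_pos":[0.009,0.0013,0],"dr":[0,0,0],"jaw":0.02},{"delta_pos":[0.009,0.0013,0],"dr":[0,0,0],"jaw":0.02},{"delta_pos":[0,0,0],"dr":[0,0,0],"jaw":0.02}]'
python3 -c "
from h import *
rel(391,148,4)"
```

```text
time: 9.85
ee_pos: [388.3, 142.8, 74.8]
orientation: [-0.152, 0.988, -0.0, -0.001]
ft_force: [-0.2, -0.4, -1.4]
gripper_width: 32.5
grip_force: 61.4
t 9.85 tcp [388.309 142.834  74.75 ] yline 107.4520774219964 F [-0.19  -0.396 -1.409] w 32.522800087907115 g 61.377868093550205
rel tool [-4.196  4.123 70.745]
```

```bash
python3 -m inch '[{"delta_pos":[0,0,0.012],"dr":[0,0,0],"jaw":0.02},{"delta_pos":[0,0,0.015],"dr":[0,0,0],"jaw":0.02},{"delta_pos":[0,0,0.015],"dr":[0,0,0],"jaw":0.02},{"delta_pos":[0,0,0.015],"dr":[0,0,0],"jaw":0.02},{"delta_pos":[0,0,0.008],"dr":[0,0,0],"jaw":0.02},{"delta_pos":[0,0,0.003],"dr":[0,0,0],"jaw":0.02},{"delta_pos":[0,0,0.0015],"dr":[0,0,0],"jaw":0.02},{"delta_pos":[0,0,0],"dr":[0,0,0],"jaw":0.02}]'
```

```text
time: 10.65
ee_pos: [391.6, 144.4, 6.8]
orientation: [-0.152, 0.988, 0.001, 0.002]
ft_force: [-2.5, 0.5, 26.1]
gripper_width: 32.9
grip_force: 68.4
```

```bash
python3 -m inch '[{"delta_pos":[0,0,-0.0015],"dr":[0,0,0],"jaw":0.02},{"delta_pos":[0,0,0],"dr":[0,0,0],"jaw":0.033},{"delta_pos":[0,0,0],"dr":[0,0,0],"jaw":0.038},{"delta_pos":[0,0,0],"dr":[0,0,0],"jaw":0.045},{"delta_pos":[0,0,0],"dr":[0,0,0],"jaw":0.055},{"delta_pos":[0,0,0],"dr":[0,0,0],"jaw":0.06},{"delta_pos":[0,0,-0.005],"dr":[0,0,0],"jaw":0.06},{"delta_pos":[0,0,-0.01],"dr":[0,0,0],"jaw":0.06}]'
python3 -m inch '[{"delta_pos":[0,0,-0.02],"dr":[0,0,0],"jaw":0.06},{"delta_pos":[0,0,-0.035],"dr":[0,0,0],"jaw":0.06},{"delta_pos":[0,0,-0.04],"dr":[0,0,0],"jaw":0.06},{"delta_pos":[0,0,-0.04],"dr":[0,0,0],"jaw":0.04},{"delta_pos":[0,0,-0.03],"dr":[0,0,0],"jaw":0.01},{"delta_pos":[0,0,-0.02],"dr":[0,0,0],"jaw":0},{"delta_pos":[0,0,0],"dr":[0,0,0],"jaw":0},{"delta_pos":[0,0,0],"dr":[0,0,0],"jaw":0}]'
python3 - <<'E'
from h import *
from station import manip
import cv2
c=manip.camera("side")["color"][:,:,::-1]; cv2.imwrite("pics/side5.png",c)
c=manip.camera("top")["color"][:,:,::-1]; cv2.imwrite("pics/top5.png",c)
cv2.imwrite("pics/c5.png",np.hstack([cv2.imread("pics/side5.png")[130:380,200:420],c[90:340,105:420]]))
rel(555,218,140)
E
```

```text
time: 11.45
ee_pos: [389.4, 143.0, 21.9]
orientation: [-0.151, 0.988, -0.0, -0.001]
ft_force: [-0.2, -0.4, -0.1]
gripper_width: 60.1
grip_force: 0.0
time: 12.25
ee_pos: [389.7, 143.2, 207.4]
orientation: [-0.151, 0.988, 0.0, 0.001]
ft_force: [0.6, 1.0, 0.1]
gripper_width: -0.1
grip_force: 0.0
t 12.35 tcp [389.145 142.849 206.213] yline 107.42374588518861 F [ 0.151 -0.69  -0.001] w -0.3277498152910055 g 0.0
rel tool [-180.835   22.053   65.971]
```

View pics/c5.png

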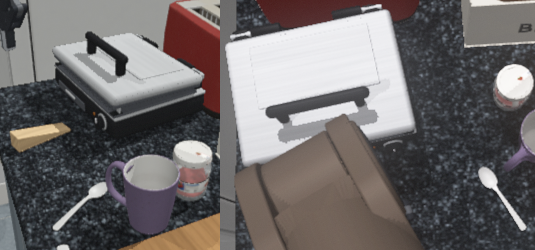

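The wedge lies on the worktop clear of the grill and the lid is still ajar. The jar, mug and spoon look undisturbed. Now I'll move over the rim with the wrist leaned back.

```bash
python3 -m inch '[{"delta_pos":[-0.036,0.0043,0],"dr":[0,-0.1,0],"jaw":0},{"delta_pos":[-0.036,0.0043,0.0036],"dr":[0,-0.1,0],"jaw":0},{"delta_pos":[-0.036,0.0043,0.0072],"dr":[0,-0.1,0],"jaw":0},{"delta_pos":[-0.035,0.0043,0.0105],"dr":[0,0,0],"jaw":0},{"delta_pos":[-0.035,0.0043,0.0105],"dr":[0,0,0],"jaw":0},{"delta_pos":[0,0,0],"dr":[0,0,0],"jaw":0},{"delta_pos":[0,0,0],"dr":[0,0,0],"jaw":0},{"delta_pos":[0,0,0],"dr":[0,0,0],"jaw":0}]'
python3 -c "
from h import *
rel(556,218,125)
from station import manip
print(manip.observe()['joint_pos'])"
```

```text
time: 13.15
ee_pos: [555.8, 217.5, 206.3]
orientation: [-0.15, 0.978, 0.022, 0.146]
ft_force: [-0.5, -0.2, 0.4]
gripper_width: 0.1
grip_force: 0.0
t 13.15 tcp [555.843 217.499 206.313] yline 107.41485575660376 F [-0.496 -0.198  0.43 ] w 0.060770270050580326 g 0.0
rel tool [23.542  0.473 77.831]
[-0.562  0.258  0.08   1.954  0.057  0.639  1.346]
```

```bash
python3 -m inch '[{"delta_pos":[0.006,0,0.019],"dr":[0,0,0],"jaw":0},{"delta_pos":[0.006,0,0.02],"dr":[0,0,0],"jaw":0},{"delta_pos":[0.006,0,0.02],"dr":[0,0,0],"jaw":0},{"delta_pos":[0.0055,0,0.018],"dr":[0,0,0],"jaw":0},{"delta_pos":[0.0015,0,0.005],"dr":[0,0,0],"jaw":0},{"delta_pos":[0.0015,0,0.005],"dr":[0,0,0],"jaw":0},{"delta_pos":[0,0,0],"dr":[0,0,0],"jaw":0},{"delta_pos":[0,0,0],"dr":[0,0,0],"jaw":0}]'
python3 -m inch '[{"delta_pos":[0.0006,0,0.0019],"dr":[0,0,0],"jaw":0},{"delta_pos":[0.0006,0,0.0019],"dr":[0,0,0],"jaw":0},{"delta_pos":[0.0006,0,0.0019],"dr":[0,0,0],"jaw":0},{"delta_pos":[0.0006,0,0.0019],"dr":[0,0,0],"jaw":0},{"delta_pos":[0,0,0],"dr":[0,0,0],"jaw":0},{"delta_pos":[0,0,0],"dr":[0,0,0],"jaw":0},{"delta_pos":[0,0,0],"dr":[0,0,0],"jaw":0},{"delta_pos":[0,0,0],"dr":[0,0,0],"jaw":0}]'
```

```text
time: 13.95
ee_pos: [557.7, 218.5, 117.4]
orientation: [-0.15, 0.977, 0.023, 0.148]
ft_force: [-0.2, -0.6, -0.6]
gripper_width: 0.0
grip_force: 0.0
time: 14.75
ee_pos: [557.4, 218.3, 108.7]
orientation: [-0.15, 0.977, 0.023, 0.148]
ft_force: [1.0, 0.7, 0.4]
gripper_width: -0.0
grip_force: 0.0
```

Almost touching. I'll press in small steps.

```bash
python3 -m inch '[{"delta_pos":[0.0003,0,0.001],"dr":[0,0,0],"jaw":0},{"delta_pos":[0.0003,0,0.001],"dr":[0,0,0],"jaw":0},{"delta_pos":[0.0003,0,0.001],"dr":[0,0,0],"jaw":0},{"delta_pos":[0.0003,0,0.001],"dr":[0,0,0],"jaw":0},{"delta_pos":[0,0,0],"dr":[0,0,0],"jaw":0},{"delta_pos":[0,0,0],"dr":[0,0,0],"jaw":0},{"delta_pos":[0,0,0],"dr":[0,0,0],"jaw":0},{"delta_pos":[0,0,0],"dr":[0,0,0],"jaw":0}]'
python3 -m inch '[{"delta_pos":[0.0003,0,0.001],"dr":[0,0,0],"jaw":0},{"delta_pos":[0.0003,0,0.001],"dr":[0,0,0],"jaw":0},{"delta_pos":[0.0003,0,0.001],"dr":[0,0,0],"jaw":0},{"delta_pos":[0,0,0],"dr":[0,0,0],"jaw":0},{"delta_pos":[0,0,0],"dr":[0,0,0],"jaw":0},{"delta_pos":[0,0,0],"dr":[0,0,0],"jaw":0},{"delta_pos":[0,0,0],"dr":[0,0,0],"jaw":0},{"delta_pos":[0,0,0],"dr":[0,0,0],"jaw":0}]'
```

```text
time: 15.55
ee_pos: [557.5, 218.3, 104.5]
orientation: [-0.15, 0.977, 0.023, 0.148]
ft_force: [-0.4, -0.1, 0.4]
gripper_width: -0.4
grip_force: 0.0
time: 16.35
ee_pos: [557.6, 218.4, 102.1]
orientation: [-0.15, 0.977, 0.023, 0.148]
ft_force: [-4.9, -1.0, 11.0]
gripper_width: -0.2
grip_force: 5.3
```

```bash
python3 -m inch '[{"delta_pos":[0.0003,0,0.001],"dr":[0,0,0],"jaw":0},{"delta_pos":[0.0003,0,0.001],"dr":[0,0,0],"jaw":0},{"delta_pos":[0,0,0],"dr":[0,0,0],"jaw":0},{"delta_pos":[0,0,0],"dr":[0,0,0],"jaw":0},{"delta_pos":[0,0,0],"dr":[0,0,0],"jaw":0},{"delta_pos":[0,0,0],"dr":[0,0,0],"jaw":0},{"delta_pos":[0,0,0],"dr":[0,0,0],"jaw":0},{"delta_pos":[0,0,0],"dr":[0,0,0],"jaw":0}]'
python3 - <<'E'
from h import *
from station import manip
import cv2
c=manip.camera("side")["color"][:,:,::-1]; cv2.imwrite("pics/side6.png",c)
cv2.imwrite("pics/c6.png",np.vstack([cv2.resize(cv2.imread(f"pics/side{i}.png")[150:270,240:420],None,fx=2.5,fy=2.5,interpolation=cv2.INTER_CUBIC) for i in(5,6)]))
E
```

```text
time: 17.15
ee_pos: [557.7, 218.5, 101.6]
orientation: [-0.15, 0.977, 0.023, 0.149]
ft_force: [-14.7, -6.4, 32.4]
gripper_width: 0.2
grip_force: 16.3
```

View pics/c6.png

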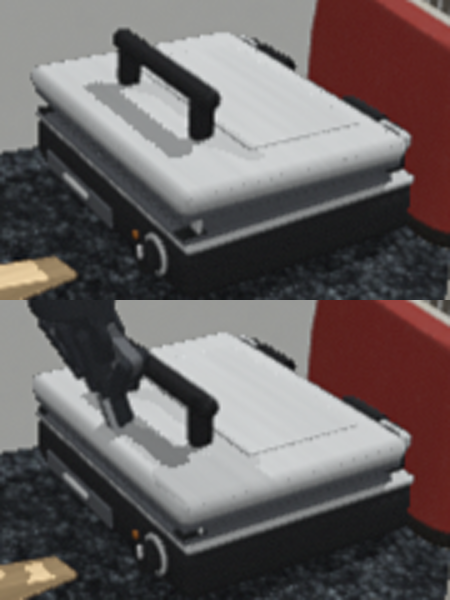

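The lower picture shows the gap clearly smaller with the fingertips on the rim. The handle end dropped from v=98 to v=106 in the crop. The contact is now stiff, so the lid looks home. I'll lift off and check that it stays down.

```bash
python3 -m inch '[{"delta_pos":[-0.0006,0,-0.002],"dr":[0,0,0],"jaw":0},{"delta_pos":[-0.003,0,-0.01],"dr":[0,0,0],"jaw":0},{"delta_pos":[-0.006,0,-0.02],"dr":[0,0,0],"jaw":0},{"delta_pos":[-0.01,0,-0.035],"dr":[0,0,0],"jaw":0},{"delta_pos":[-0.01,0,-0.035],"dr":[0,0,0],"jaw":0},{"delta_pos":[0.02,0,-0.035],"dr":[0,0,0],"jaw":0},{"delta_pos":[0,0,0],"dr":[0,0,0],"jaw":0},{"delta_pos":[0,0,0],"dr":[0,0,0],"jaw":0}]'
python3 - <<'E'
from station import manip
import cv2
c=manip.camera("side")["color"][:,:,::-1]; cv2.imwrite("pics/side7.png",c)
g=lambda i:cv2.cvtColor(cv2.imread(f"pics/side{i}.png"),6)
a=g(5);b=g(7);z=g(0)
for nm,(x0,x1,y0,y1) in dict(handle=(308,330,172,205),lidcorner=(295,345,215,242),wedge=(210,275,245,285),dial=(290,312,238,262),mug=(310,380,290,360),jar=(372,412,272,328),spoon=(253,310,310,362)).items():
    t=cv2.resize(a[y0:y1,x0:x1],None,fx=5,fy=5,interpolation=2); s=cv2.resize(b[y0-8:y1+8,x0-8:x1+8],None,fx=5,fy=5,interpolation=2)
    _,m,_,l=cv2.minMaxLoc(cv2.matchTemplate(s,t,cv2.TM_CCOEFF_NORMED)); print(nm,round(m,3),l[0]/5-8,l[1]/5-8)
E
```

```text
time: 18.0
ee_pos: [527.6, 209.1, 233.9]
orientation: [-0.15, 0.977, 0.023, 0.149]
ft_force: [0.5, -0.2, -0.2]
gripper_width: -0.1
grip_force: 0.0
handle 0.993 -0.5999999999999996 3.1999999999999993
lidcorner 0.955 -0.20000000000000018 1.8000000000000007
wedge 0.995 0.0 0.0
dial 0.996 0.0 0.0
mug 0.996 0.0 0.0
jar 0.984 -0.20000000000000018 0.1999999999999993
spoon 1.0 0.0 0.0
```

```bash
python3 -c "
from station import manip
print(manip.sign_off())"
```

```text
the job is handed in; nothing more can be done
None
```

The job is handed in, though no verdict came back: the wedge came out in six tugs and lies on the worktop clear of the grill, the lid is pressed shut and stayed down, and the camera check shows the grill, jar, mug and spoon where they were.

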